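# Set the pivot nut of a coordination-tester lever

## Task

One of the two levers on the coordination tester stands swung off its stop post; the other is already set, so leave it, its nut and the things on the desk alone. Swing the loose lever clockwise until it rests against its stop post, then screw the knurled nut on its pivot down clockwise until it bottoms out and back it off a quarter turn, so that the lever will turn freely without play. Finish while still gripping that nut, holding it there for the lock screw to be put in.

Things in the scene. Friction and masses are not known exactly. Their poses are not given: they have to be found in the camera images.
- console: coordination tester fixed on the desk: white case, blue-grey deck, 340 (its x, front to back) x 420 (y) x 70 mm high; origin at the centre of its underside, front (-x) towards the robot within 12 degrees. Two identical lever pivots stand on it, 80 mm behind the centre, 100 mm left and right of it; which one is lever_a's varies. Each stop post (10 mm thick, top 96 mm up) is 95 mm from its pivot
- lever_a (a joint): swing of the loose lever about its upright pivot, rad: 0 = against its stop post, positive = swung off it counter-clockwise from above, up to 0.9. Flat bar 24 mm wide, 6 mm thick, top 96 mm above the desk; at 0 it points from the pivot along the console's -x with the post at its +y side. Swings stiffly (0.12 N m, about 0.75 N at the grip) and stays where left
- grip_a (a point): middle of the loose lever's upright black hand grip, a cylinder 23 mm across and 40 mm high on the lever's end, 160 mm from the pivot axis; its top is 20 mm above this point, the bar's top 24 mm below. The point moves with the lever; its x axis points from the grip to the pivot
- nut_a_mid (a point): point on the axis of the loose lever's pivot nut, at mid-knurl. Steel nut, knurled 36 mm across from 9 mm below this point to 10 mm above (flat top, engraved line), on a 25 mm collar 5 mm high, above the lever bar: with the nut home the point is 112 mm above the desk, the bar's top 16 mm below it. The 12 mm stud sticks out on top, to 134 mm above the desk. Turns with the nut
- nut_a (a joint): angle of that nut on its right-hand thread, rad: 0 = bottomed out (a hard end: the grip then slips or is held), growing as it is unscrewed (counter-clockwise from above, rising 3 mm a turn); it starts 2.3 to 4.0 rad up, already started on the stud. It turns with about 0.05 N m and stays where it is left
- lever_b (a joint): the other lever, of the same build: already at 0, against its own stop post; leave alone
- grip_b (a point): middle of the hand grip of the other lever, as grip_a
- nut_b (a joint): the other lever's nut, of the same build, already set a quarter turn open; leave alone
- nut_b_mid (a point): point on the axis of the other nut, as nut_a_mid
- spanner: bystander: spanner 160 mm long lying on the desk to the left of the console
- mug: bystander: white mug, 80 mm across and 90 mm high, on the desk to the right
- grease_pot: bystander: small closed pot, 56 mm across and 50 mm high, on the desk to the left

How it is judged:
On the way, in this order (a step that is already met when the one before it is completed fails the run):
1. the loose lever rests against its stop post (value of joint lever_a below 0.05 rad), for 0.2 s.
2. its nut is screwed down until it bottoms out (value of joint nut_a below 0.06 rad), for 0.1 s.
3. the nut is backed off a quarter turn (value of joint nut_a between 1.22 and 1.92 rad), for 0.2 s.
At the end, for the whole second after the job is handed in: The loose lever is at its stop post (within 0.05 rad); its nut has bottomed out and stands a quarter turn (90 degrees, 20 either way) up from there, at rest, with the fingers astride it (grasp point within 15 mm of its axis) and gripping (over 2 N); the other lever is at its stop (all of step 3 and value of joint each of lever_a, lever_b below 0.05 rad and velocity of joint nut_a between -0.1 and 0.1 rad/s and contact force between the fingers and nut_a above 2 N and horizontal distance between the grasp point and nut_a_mid below 0.015 m); the arm keeps its last pose, push and grip.
It fails at once if the other lever is swung off its stop (value of joint lever_b above 0.08 rad).
It fails at once if the other lever's nut is turned (value of joint nut_b above 1.95 rad or value of joint nut_b below 1.2 rad).
It fails at once if a thing on the desk is pushed away (distance of any of spanner, mug, grease_pot from where it was at the start of the episode above 0.03 m).
It also fails if it takes over 64 s, if anything falls off the work surface, if the arm or the gripper's body presses on something with over 40 N, if the wrist force passes 120 N, or if a joint passes its speed limit or range.

## Robot

A 6-joint arm with a two-finger parallel gripper is mounted at the origin on the work surface. World frame = base frame: x ahead of the robot, y to its left, z up, the work surface at z = 0. Lengths are in m, angles in rad, forces in N, time in s.
With the tool pointing down it reaches from about 0.375 to 0.925 m from the base axis. Payload 5.7 kg.
Tool frame: the origin (TCP) lies between the finger pads; the fingertips stand 8 mm ahead of it and the grasp point (between the pads) lies 11 mm behind it (r.tips_ahead is the distance from the TCP to the fingertips, in m); z points along the fingers, y is the line along which they close (so a half turn about z gives the same grasp; the last joint's range is limited). The gripper opens to 88 mm and grips with 3 to 60 N. Pads are 20 mm wide; open, the fingers measure 115 mm over their backs; the gripper's body (75 mm by 178 mm) begins 61 mm behind the grasp point.
Start: joints at [0.997, 0.359, 1.51, -0, 1.272, -0.115], TCP at [0.266, 0.538, 0.231] pointing down, gripper open.
Joint ranges: [-2.97, 2.97], [-1.01, 2.36], [0.21, 2.38], [-0.96, 4.11], [0.2, 2.71], [-2.98, 2.98]. Speed limits (rad/s): [2.39, 2.39, 3.14, 3.14, 3.14, 3.14].

## Interface

Orientations are given as a unit quaternion [w, x, y, z].
In Python, from workcell import get_state, eyes, job_done, r gives the robot as it stands.
- The arm moves only by the tool step_arm, never from a script. Its argument "series" is text: rows parted by semicolons, each of 5 numbers parted by spaces: the opening in per cent of the stroke, from 0 (shut) to 100 (fully open), then the shift along the tool's x, y, z in cm, then the turn about the tool's z in rad. In form: grip tx ty tz yaw; .... A call has 1 to 10 rows; each row is the pose to reach, as a shift and turn from the pose commanded when the call began, along the tool's axes at that moment; what a row does not reach only later rows make up. A row lasts 1/8 s, in which the tool goes at most 62.5 mm and 10.7 degrees, less where a joint would pass 70% of its speed; a pose out of reach is approached as far as the arm can. A call with a gripper value outside its range is refused whole. The fingers move at their own pace and stop on an object; "force" is the grip in N (left out, the last holds). Time passes only in rows, so rows that repeat a pose let the fingers close. It gives the time, the measured TCP pose, the force, the opening and the grip force at its end, in the units of the state.
- get_state(): the state, without advancing time (a new reading comes with each control period).
- eyes.read_camera(name): name is "scene" or "side" or "wrist"; returns a dict with "image" (420x560x3 uint8, red, green, blue), "mtx" (3x3 intrinsics, pixels), "T" (4x4, takes a point from camera to world coordinates). Camera axes: x right, y up, looking along -z (the intrinsics and any distortion apply to the point x, -y, -z); pixel columns grow to the right and rows downward; lengths in m; the calibration is good to about 2 mm. A picture is of the moment at which its call begins. There is no depth.
- job_done(): hands the job in; it is judged then, once.
The state is a dict: "t": time; "q": joint angles; "joint_velocities": joint speeds; "tau": joint torques, N m; "eef_pos": TCP position; "orientation": TCP orientation; "force": force on the tool from outside, world axes, zero at the start; "moment": the same for the moment, N m; "finger_gap": finger opening in m; "grip_force": force on a finger pad.
Only numpy, scipy, OpenCV 4.12 (cv2) and the standard library are available. Lean on these libraries where they do the work, as an engineer would, in place of code of your own. Each camera call takes 0.05 s, during which the arm holds its last target. There are 200 camera calls.

## Working session

There is one attempt and no reset: what is moved stays moved. The work goes in short steps, Python scripts to look and compute and a tool call to move; the robot and the scene stay as the last step left them, time stands still between calls to the robot, and variables do not carry over. Pictures are saved under pics/ and viewed, at most 10 in all, crops included, and the job is handed in when it is done.

Besides the shell and the picture viewer there is one more tool, called after "Request:" as name(argument=value, ...), one argument or row to a line, values as JSON. step_arm: Moves the arm, as the interface text tells. Its arguments: {"type":"object","properties":{"series":{"type":"string"},"force":{"type":"number"}},"required":["series"]}

```bash
mkdir -p pics; ls; python3 - <<'E'
from workcell import get_state, eyes, r
import cv2,numpy as np
s=get_state();print({k:np.round(v,3) for k,v in s.items()})
ims=[]
for n in ["scene","side"]:
    c=eyes.read_camera(n);print(n,c["mtx"].round(1).tolist(),c["T"].round(3).tolist(),[k for k in c]);cv2.imwrite(f"pics/{n}0.png",c["image"][:,:,::-1])
    np.savez(f"{n}0.npz",**{k:c[k] for k in("image","mtx","T")})
E
```

```text
pics
{'t': np.float64(0.0), 'q': array([ 0.997,  0.36 ,  1.511, -0.   ,  1.273, -0.115]), 'joint_velocities': array([-0.   , -0.001, -0.   , -0.   ,  0.001,  0.001]), 'tau': array([-0.0000e+00, -5.1535e+01, -2.7074e+01,  6.7000e-02,  3.5000e-02,
       -0.0000e+00]), 'eef_pos': array([0.265, 0.537, 0.23 ]), 'orientation': array([-0.   ,  0.227,  0.974, -0.001]), 'force': array([-0.764,  0.71 , -0.137]), 'moment': array([-0.056, -0.022, -0.007]), 'grip_force': np.float64(0.0), 'finger_gap': np.float64(0.088)}
scene [[463.6, 0.0, 287.9], [0.0, 463.6, 216.5], [0.0, 0.0, 1.0]] [[-0.501, -0.495, 0.71, 1.399], [0.865, -0.275, 0.419, 0.455], [-0.012, 0.824, 0.566, 0.767], [0.0, 0.0, 0.0, 1.0]] ['image', 'mtx', 'T']
side [[471.0, 0.0, 275.8], [0.0, 471.0, 209.1], [0.0, 0.0, 1.0]] [[0.981, 0.084, -0.175, 0.333], [-0.193, 0.507, -0.84, -1.149], [0.018, 0.858, 0.513, 0.793], [0.0, 0.0, 0.0, 1.0]] ['image', 'mtx', 'T']
```

View pics/scene0.png

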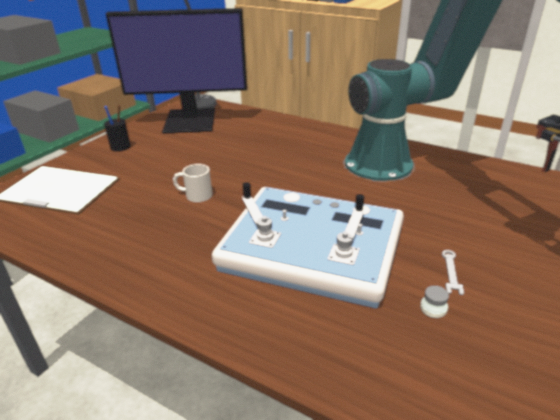

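View pics/side0.png

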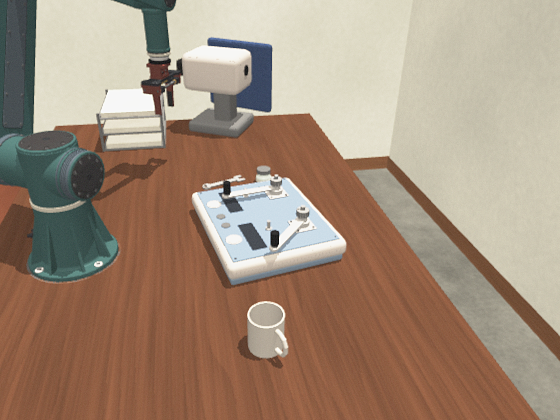

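The right-hand lever (scene grip ~(247,189), nut ~(265,227); side grip ~(275,238), nut ~(303,213)) is swung off its post. The left one sits against its post.

```bash
cat > h.py <<'E'
import numpy as np,cv2
def ray(c,u,v):
    d=c["T"][:3,:3]@np.array([(u-c["mtx"][0,2])/c["mtx"][0,0],-(v-c["mtx"][1,2])/c["mtx"][1,1],-1])
    return c["T"][:3,3],d/np.linalg.norm(d)
def plane(c,u,v,z):
    o,d=ray(c,u,v);return o+d*(z-o[2])/d[2]
def tri(*cuv):
    A=0;b=0;R=[]
    for c,u,v in cuv:
        o,d=ray(c,u,v);P=np.eye(3)-np.outer(d,d);A=A+P;b=b+P@o;R.append((o,P))
    x=np.linalg.solve(A,b);return x,[float(np.linalg.norm(P@(x-o)))for o,P in R]
def proj(c,p):
    q=c["T"][:3,:3].T@(np.array(p)-c["T"][:3,3]);return np.array([c["mtx"][0,2]-c["mtx"][0,0]*q[0]/q[2],c["mtx"][1,2]+c["mtx"][1,1]*q[1]/q[2]])
E
python3 - <<'E'
from h import *
S=dict(np.load("scene0.npz"));D=dict(np.load("side0.npz"))
def blob(c,x,y,w=14):
    m=(c["image"].max(2)<45).astype(np.uint8);m2=np.zeros_like(m);m2[y-w:y+w,x-w:x+w]=m[y-w:y+w,x-w:x+w]
    n,l,st,ce=cv2.connectedComponentsWithStats(m2);k=1+st[1:,4].argmax();print(st[k]);return ce[k]
for nm,a,b in[("grip_a",(247,189),(275,238)),("grip_b",(360,202),(227,187))]:
    u=blob(S,*a);v=blob(D,*b);print(nm,u,v,tri((S,*u),(D,*v)))
for nm,a,b in[("nut_a",(265,227),(303,213)),("nut_b",(345,242),(276,183))]:
    print(nm,tri((S,*a),(D,*b)))
i1=cv2.resize(S["image"][170:270,220:300],None,fx=5,fy=5,interpolation=2);i2=cv2.resize(D["image"][170:270,255:325],None,fx=5,fy=5,interpolation=2)
cv2.imwrite("pics/z.png",np.hstack([i1,i2])[:,:,::-1])
E
```

```text
[244 186   6  11  48]
[271 231   8  15  92]
grip_a [246.5625     190.60416667] [274.54347826 239.2826087 ] (array([ 0.53114609, -0.18612853,  0.1157802 ]), [0.00040438454089314086, 0.00040438454089311934])
[357 197   6  12  52]
[224 182   6  12  64]
grip_b [359.15384615 202.57692308] [226.5   188.125] (array([0.44010862, 0.1030582 , 0.11635354]), [0.00025498919933536756, 0.00025498919933535357])
nut_a (array([ 0.6376638 , -0.05949856,  0.1064258 ]), [0.00011652937782747137, 0.0001165293778274234])
nut_b (array([0.59768295, 0.13420677, 0.10509815]), [0.0011825725312181287, 0.0011825725312181999])
```

View pics/z.png

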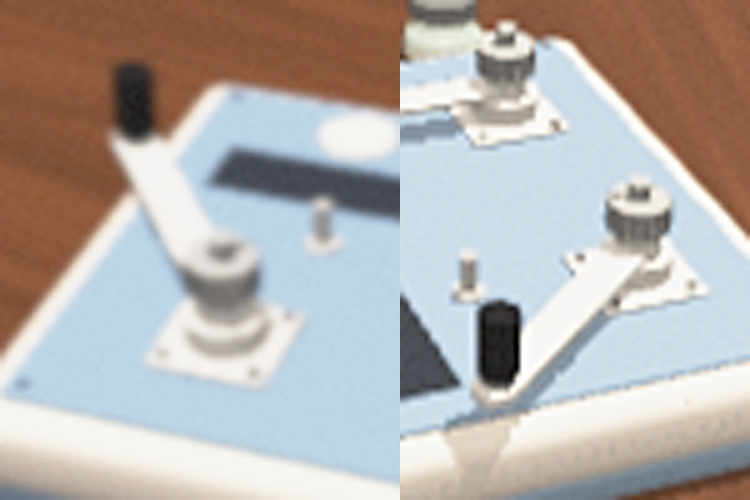

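Request:
step_arm(
  series="60 -56 -52.7 0 -1.0;60 -56 -52.7 0 -1.0;60 -56 -52.7 0 -1.0;60 -56 -52.7 0 -1.0;60 -56 -52.7 0 -1.0;60 -56 -52.7 0 -1.0;60 -56 -52.7 0 -1.0;60 -56 -52.7 0 -1.0;60 -56 -52.7 0 -1.0;60 -56 -52.7 0 -1.0",
  force=30,
)

```text
t: 1.35
eef_pos: [0.4754, -0.0241, 0.2306]
orientation: [0.0, -0.267, 0.964, 0.0]
force: [1.2, 0.4, -0.3]
finger_gap: 0.0531
grip_force: 0.0
```

```bash
cat >> h.py <<'E'
from scipy.spatial.transform import Rotation as Ro
def st():
    from workcell import get_state
    s=get_state();R=Ro.from_quat(np.roll(s["orientation"],-1)).as_matrix()
    print("t",round(float(s["t"]),2),"p",s["eef_pos"].round(4),"phi",round(float(np.arctan2(R[1,1],R[0,1])),3),"q",s["q"].round(2),"F",s["force"].round(1),"M",s["moment"].round(2),"gap",round(float(s["finger_gap"]),4),"grip",round(float(s["grip_force"]),1))
    return s,R
def to(p):
    s,R=st();print("shift cm",p,(R.T@(np.array(p)-s["eef_pos"])*100).round(2))
E
python3 -c "
from h import *
to([.534,-.183,.230])"
```

```text
t 1.35 p [ 0.4754 -0.0241  0.2306] phi 2.112 q [-0.2   0.18  1.77  0.    1.19 -2.31] F [ 1.2  0.4 -0.3] M [ 0.07 -0.04  0.01] gap 0.0531 grip 0.0
shift cm [0.534, -0.183, 0.23] [  3.16 -16.64   0.06]
```

Request:
step_arm(
  series="60 3.1 -16.6 0 0;60 3.1 -16.6 0 0;60 3.1 -16.6 0 0;60 3.1 -16.6 0 0",
)

```text
t: 1.85
eef_pos: [0.535, -0.1834, 0.2302]
orientation: [-0.0, -0.266, 0.964, -0.0]
force: [0.3, 0.1, 0.1]
finger_gap: 0.0529
grip_force: 0.0
```

```bash
python3 -c "
from h import *
from workcell import eyes
s,R=st();c=eyes.read_camera('wrist');cv2.imwrite('pics/w1.png',c['image'][:,:,::-1]);np.savez('w1.npz',**{k:c[k] for k in('image','mtx','T')})
print(proj(c,[.534,-.183,.14]),proj(c,[.638,-.0595,.134]))"
```

```text
t 1.85 p [ 0.535  -0.1834  0.2302] phi 2.108 q [-0.45  0.31  1.59 -0.    1.24 -2.56] F [0.3 0.1 0.1] M [ 0.09  0.08 -0.04] gap 0.0529 grip 0.0
[286.44128403 215.58113546] [345.7431281 377.5130957]
```

View pics/w1.png

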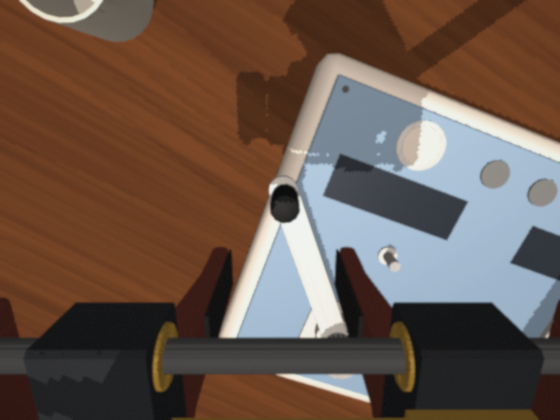

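The grip's top is at about (285,208) in the wrist view, a few pixels from the prediction (286,216). The nut is partly hidden behind the gripper bar at (337,340).

```bash
python3 -c "
from h import *
c=dict(np.load('w1.npz'));m=(c['image'].max(2)<50).astype(np.uint8);n,l,s,ce=cv2.connectedComponentsWithStats(m);k=l[205,285];print(s[k],ce[k])
x,y,w,h=s[k][:4]; print(plane(c,x+w/2,y+h-w/2,.14),plane(c,*ce[k],.125))
to([.532,-.186,.115])"
```

```text
[     0      0    560    420 201034] [277.77377956 184.71343156]
[ 0.48911475 -0.21511163  0.14      ] [ 0.52033911 -0.19875657  0.125     ]
t 1.9 p [ 0.5339 -0.1814  0.23  ] phi 2.11 q [-0.45  0.31  1.59  0.    1.25 -2.56] F [ 0.3 -0.1 -0.4] M [ 0.06  0.   -0.03] gap 0.0526 grip 0.0
shift cm [0.532, -0.186, 0.115] [ 0.4  -0.31 11.5 ]
```

Request:
step_arm(
  series="60 0.4 -0.4 6 0;60 0.4 -0.4 10 0;60 0.4 -0.4 11.5 0;60 0.4 -0.4 11.5 0",
)

```text
t: 2.4
eef_pos: [0.5322, -0.1847, 0.1154]
orientation: [-0.001, -0.268, 0.963, 0.001]
force: [1.0, -0.7, 0.2]
finger_gap: 0.0526
grip_force: 0.0
```

```bash
python3 -c "
from h import *
s,R=st()
n=np.array([.638,-.0595]);d=np.array([.531,-.186])-n;print(np.hypot(*d))
for a in (.225,.45,.64,.69,.73):
    v=Ro.from_euler('z',-a).as_matrix()[:2,:2]@d
    p=n+v;dd=np.append(p-[.531,-.186],0);print(a,p,(R.T@dd*100).round(1))"
```

```text
t 2.4 p [ 0.5322 -0.1847  0.1154] phi 2.113 q [-0.46  0.44  1.71  0.    0.99 -2.57] F [ 1.  -0.7  0.2] M [ 0.05  0.03 -0.01] gap 0.0526 grip 0.0
0.16568418753761627
0.225 [ 0.50547408 -0.15893907] [0.8 3.6 0. ]
0.45 [ 0.48662902 -0.12686525] [0.7 7.4 0. ]
0.64 [ 0.47663053 -0.0970652 ] [ 0.1 10.4  0. ]
0.69 [ 0.47495472 -0.08895314] [-0.2 11.2  0. ]
0.73 [ 0.47390733 -0.08240951] [-0.5 11.8  0. ]
```

Request:
step_arm(
  series="32 0 0 0 0;32 0 0 0 0;32 0.4 1.8 0 0;32 0.8 3.6 0 0;32 0.8 5.5 0 0;32 0.7 7.4 0 0;32 0.4 9 0 0;32 0.1 10.4 0 0;32 -0.2 11 0 0;32 -0.2 11 0 0",
)

```text
t: 3.65
eef_pos: [0.4781, -0.0901, 0.1157]
orientation: [0.0, -0.268, 0.964, -0.0]
force: [-0.2, -0.0, -0.2]
finger_gap: 0.0281
grip_force: 0.0
```

```bash
python3 -c "
from h import *
s,R=st()"
```

```text
t 3.65 p [ 0.4781 -0.0901  0.1157] phi 2.113 q [-0.33  0.34  1.88  0.    0.92 -2.44] F [-0.2 -0.  -0.2] M [ 0.07  0.03 -0.  ] gap 0.0281 grip 0.0
```

Request:
step_arm(
  series="32 -0.1 0.3 0 0;32 -0.2 0.6 0 0;32 -0.2 0.6 0 0",
)

```text
t: 4.03
eef_pos: [0.478, -0.0885, 0.1158]
orientation: [0.0, -0.268, 0.963, -0.004]
force: [0.3, -16.3, -6.6]
finger_gap: 0.0288
grip_force: 7.3
```

```bash
python3 -c "
from h import *
from workcell import eyes
s,R=st();S=eyes.read_camera('scene');D=eyes.read_camera('side')
cv2.imwrite('pics/z2.png',np.hstack([cv2.resize(S['image'][150:290,210:400],None,fx=2.6,fy=2.6,interpolation=2)[:364],cv2.resize(D['image'][150:290,190:300],None,fx=2.6,fy=2.6,interpolation=2)[:364]])[:,:,::-1])"
```

```text
t 4.03 p [ 0.478  -0.0885  0.1158] phi 2.113 q [-0.32  0.34  1.88 -0.01  0.91 -2.43] F [  0.3 -16.3  -6.6] M [-2.45 -0.   -0.07] gap 0.0288 grip 7.3
```

View pics/z2.png

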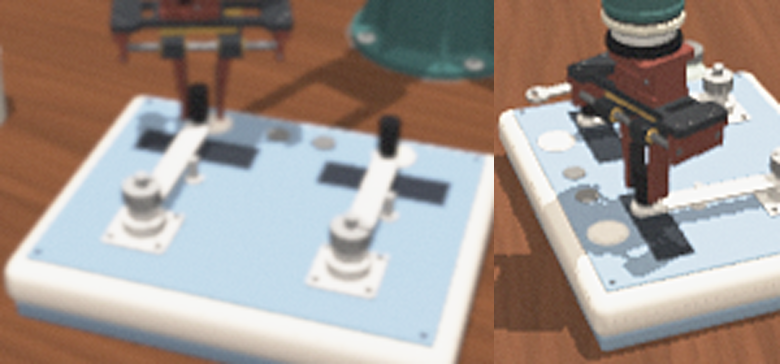

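The loose lever now lies parallel to the set one, with the grip between the fingers and 16 N against the stop. Next I release, rise and go over the nut.

Request:
step_arm(
  series="60 0 -0.6 0 0;60 0 -0.4 0 0;60 0 -0.4 -6 0;60 0 -0.4 -11.5 0;60 0 -0.4 -11.5 0",
)

```text
t: 4.75
eef_pos: [0.4814, -0.0882, 0.2349]
orientation: [0.004, -0.267, 0.964, -0.002]
force: [-0.4, -1.0, -0.9]
finger_gap: 0.0524
grip_force: 0.0
```

```bash
python3 -c "
from h import *
to([.638,-.0595,.23])"
```

```text
t 4.75 p [ 0.4814 -0.0882  0.2349] phi 2.112 q [-0.32  0.19  1.74  0.    1.2  -2.44] F [-0.4 -1.  -0.9] M [ 0.14 -0.02  0.07] gap 0.0524 grip 0.0
shift cm [0.638, -0.0595, 0.23] [-14.9   -5.61   0.61]
```

Request:
step_arm(
  series="70 -5 -1.9 0 -0.18;70 -10 -3.7 0.3 -0.36;70 -14.9 -5.6 0.6 -0.54;70 -14.9 -5.6 0.6 -0.54;70 -14.9 -5.6 0.6 -0.54",
)

```text
t: 5.38
eef_pos: [0.6333, -0.0586, 0.223]
orientation: [-0.001, -0.514, 0.858, 0.001]
force: [0.3, 0.3, -1.0]
finger_gap: 0.0617
grip_force: 0.0
```

```bash
python3 -c "
from h import *
from workcell import eyes
s,R=st();c=eyes.read_camera('wrist');cv2.imwrite('pics/w2.png',c['image'][:,:,::-1]);np.savez('w2.npz',**{k:c[k] for k in('image','mtx','T')})
print(proj(c,[.638,-.0595,.134]),proj(c,[.638,-.0595,.123]))"
```

```text
t 5.38 p [ 0.6333 -0.0586  0.223 ] phi 2.651 q [-0.2   0.42  1.43 -0.    1.29 -2.85] F [ 0.3  0.3 -1. ] M [0.15 0.1  0.04] gap 0.0617 grip 0.0
[278.26677611 219.631021  ] [278.40586967 214.97520406]
```

View pics/w2.png

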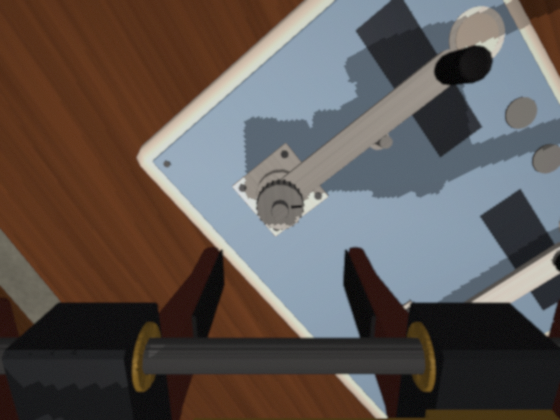

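The stud top is at (280,210), the nut's flat top is centred at about (280,204), and the engraved line runs to (301,207).

```bash
python3 -c "
from h import *
c=dict(np.load('w2.npz'))
print(plane(c,280,210,.134),plane(c,280,204,.123))
L=plane(c,302,207,.123)-plane(c,280,204,.123);print('line',L,np.arctan2(L[1],L[0]))
D=dict(np.load('side0.npz'));S=dict(np.load('scene0.npz'))
print(tri((S,264.4,218.6),(D,303,206.6)),tri((S,264.4,218.6),(D,303,206.6),(c,280,210)))
to([.640,-.067,.108])"
```

```text
[ 0.63335273 -0.0654426   0.134     ] [ 0.63276673 -0.06664648  0.123     ]
line [-0.01364073  0.01001332  0.        ] 2.5083617896815835
(array([ 0.63565788, -0.0617797 ,  0.12907735]), [0.0002728849998479164, 0.00027288499984795284]) (array([ 0.63479229, -0.06299298,  0.12880431]), [0.0008499727778377208, 0.0010836494180688347, 0.001163666630175])
t 5.42 p [ 0.6331 -0.0588  0.2236] phi 2.651 q [-0.2   0.42  1.43 -0.    1.29 -2.85] F [ 0.3 -0.4  0.3] M [0.11 0.07 0.04] gap 0.0615 grip 0.0
shift cm [0.64, -0.067, 0.108] [ 0.39 -1.03 11.55]
```

Request:
step_arm(
  series="70 0.3 -0.3 5 0;70 0.3 -0.3 9.5 0;70 0.3 -0.3 11.3 0;70 0.3 -0.3 11.3 0;45 0.3 -0.3 11.3 0;40 0.3 -0.3 11.3 0;38 0.3 -0.3 11.3 0;38 0.3 -0.3 11.3 0",
  force=20,
)

```text
t: 6.42
eef_pos: [0.6345, -0.0619, 0.1127]
orientation: [-0.001, -0.515, 0.857, 0.001]
force: [-6.0, 3.0, 8.3]
finger_gap: 0.0358
grip_force: 20.0
```

```bash
python3 -c "
from h import *
st()"
```

```text
t 6.42 p [ 0.6345 -0.0619  0.1127] phi 2.652 q [-0.21  0.53  1.54  0.    1.07 -2.86] F [-6.   3.   8.3] M [ 0.74  1.21 -0.07] gap 0.0358 grip 20.0
```

Request:
step_arm(
  series="50 0 0.15 0 0;50 0 0.15 0 0;50 0 0.15 0 0;50 0 0.15 0 0",
)

```text
t: 6.92
eef_pos: [0.6351, -0.0625, 0.1117]
orientation: [0.0, -0.515, 0.857, -0.0]
force: [0.5, 0.2, -0.2]
finger_gap: 0.0444
grip_force: 0.0
```

```bash
python3 -c "
from h import *
st()"
```

```text
t 6.92 p [ 0.6351 -0.0625  0.1117] phi 2.652 q [-0.21  0.53  1.55 -0.    1.06 -2.86] F [ 0.5  0.2 -0.2] M [0.07 0.02 0.  ] gap 0.0444 grip 0.0
```

Request:
step_arm(
  series="50 0 0 0.3 0;50 0 0 0.3 0;50 0 0 0.3 0;30 0 0 0.3 0;30 0 0 0.3 0;30 0 0 0.3 0",
  force=20,
)

```text
t: 7.68
eef_pos: [0.6343, -0.0621, 0.1087]
orientation: [-0.0, -0.515, 0.857, 0.0]
force: [-2.8, 1.6, 2.6]
finger_gap: 0.0354
grip_force: 20.0
```

```bash
python3 -c "
from h import *
st()"
```

```text
t 7.67 p [ 0.6343 -0.0621  0.1087] phi 2.652 q [-0.21  0.53  1.55  0.    1.06 -2.86] F [-2.8  1.6  2.6] M [0.34 0.52 0.03] gap 0.0354 grip 20.0
```

Request:
step_arm(
  series="30 0 0.05 0.01 0.18;30 0 0.05 0.02 0.36;30 0 0.05 0.03 0.54;30 0 0.05 0.03 0.72;30 0 0.05 0.04 0.9;30 0 0.05 0.05 1.08;30 0 0.05 0.06 1.26;30 0 0.05 0.07 1.44;30 0 0.05 0.08 1.62;30 0 0.05 0.08 1.62",
)

```text
t: 8.93
eef_pos: [0.6348, -0.0638, 0.108]
orientation: [0.001, 0.266, 0.964, -0.001]
force: [-0.8, -4.9, -1.2]
finger_gap: 0.0355
grip_force: 20.0
```

```bash
python3 -c "
from h import *
st()"
```

```text
t 8.93 p [ 0.6348 -0.0638  0.108 ] phi 1.032 q [-0.21  0.54  1.55 -0.    1.06 -1.24] F [-0.8 -4.9 -1.2] M [-0.9   0.18 -0.06] gap 0.0355 grip 20.0
```

Request:
step_arm(
  series="30 0 -0.12 0 0.12;30 0 -0.12 0.01 0.24;30 0 -0.12 0.02 0.36;30 0 -0.12 0.02 0.48;30 0 -0.12 0.03 0.6;30 0 -0.12 0.03 0.6",
)

```text
t: 9.68
eef_pos: [0.6342, -0.0643, 0.1077]
orientation: [0.001, 0.538, 0.843, -0.001]
force: [0.7, -6.0, -0.4]
finger_gap: 0.0355
grip_force: 20.0
```

```bash
python3 -c "
from h import *
st()"
```

```text
t 9.68 p [ 0.6342 -0.0643  0.1077] phi 0.435 q [-0.21  0.53  1.55 -0.    1.05 -0.64] F [ 0.7 -6.  -0.4] M [-1.03  0.13 -0.04] gap 0.0355 grip 20.0
```

Request:
step_arm(
  series="30 0 0 0 0.15;30 0 0 0.01 0.3;30 0 0 0.02 0.45;30 0 0 0.03 0.6;30 0 0 0.03 0.6",
)

```text
t: 10.3
eef_pos: [0.6337, -0.0629, 0.1075]
orientation: [-0.0, 0.762, 0.647, -0.0]
force: [-2.1, -0.5, 2.3]
finger_gap: 0.0354
grip_force: 20.0
```

```bash
python3 -c "
from h import *
st()"
```

```text
t 10.3 p [ 0.6337 -0.0629  0.1075] phi -0.163 q [-0.21  0.53  1.55  0.    1.06 -0.04] F [-2.1 -0.5  2.3] M [-0.13  0.39  0.04] gap 0.0354 grip 20.0
```

Request:
step_arm(
  series="30 0 0 0.01 0.15;30 0 0 0.02 0.3;30 0 0 0.02 0.4;30 0 0 0.02 0.4",
)

```text
t: 10.8
eef_pos: [0.6339, -0.063, 0.1074]
orientation: [-0.0, 0.876, 0.483, 0.0]
force: [-2.4, -0.1, 5.0]
finger_gap: 0.0355
grip_force: 20.0
```

```bash
python3 -c "
from h import *
st()"
```

```text
t 10.8 p [ 0.6339 -0.063   0.1074] phi -0.562 q [-0.21  0.53  1.55  0.    1.05  0.36] F [-2.4 -0.1  5. ] M [-0.1   0.46  0.25] gap 0.0355 grip 20.0
```

Request:
step_arm(
  series="30 0 0 0.01 0.15;30 0 0 0.02 0.3;30 0 0 0.02 0.4;30 0 0 0.02 0.4",
)

```text
t: 11.3
eef_pos: [0.6344, -0.0628, 0.1073]
orientation: [-0.0, 0.954, 0.299, 0.001]
force: [-0.9, 0.8, 4.7]
finger_gap: 0.0355
grip_force: 20.0
```

```bash
python3 -c "
from h import *
st()"
```

```text
t 11.3 p [ 0.6344 -0.0628  0.1073] phi -0.963 q [-0.21  0.54  1.55  0.    1.05  0.76] F [-0.9  0.8  4.7] M [0.17 0.33 0.27] gap 0.0355 grip 20.0
```

Request:
step_arm(
  series="30 0 0 0 0.15;30 0 0 0 0.3;30 0 0 0 0.5;30 0 0 0 0.5;30 0 0 0 0.5",
)

```text
t: 11.92
eef_pos: [0.6348, -0.0632, 0.1072]
orientation: [0.0, 0.999, 0.054, 0.001]
force: [1.3, 0.6, 3.3]
finger_gap: 0.0354
grip_force: 20.0
```

```bash
python3 -c "
from h import *
st()
from workcell import eyes
c=eyes.read_camera('wrist');cv2.imwrite('pics/w3.png',c['image'][:,:,::-1]);np.savez('w3.npz',**{k:c[k] for k in('image','mtx','T')})"
```

```text
t 11.93 p [ 0.6348 -0.0632  0.1072] phi -1.463 q [-0.21  0.54  1.55  0.    1.05  1.26] F [1.3 0.6 3.3] M [ 0.11 -0.12  0.29] gap 0.0354 grip 20.0
```

View pics/w3.png

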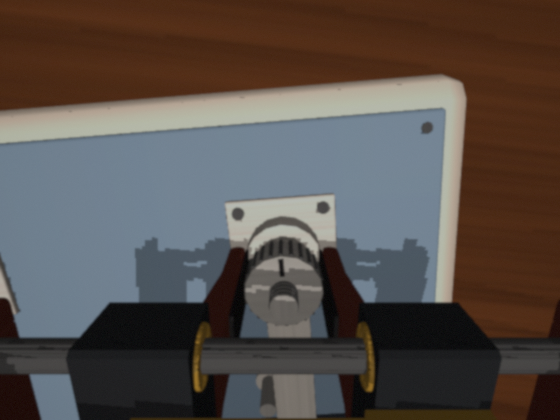

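The engraved line is visible at (283,277)→(281,260). It has turned only about 2.5 rad from the start while the tool went 4.1 rad, so the nut has bottomed and the grip slipped. Now I back it off.

Request:
step_arm(
  series="30 0 0 -0.01 -0.16;30 0 0 -0.02 -0.32;30 0 0 -0.02 -0.48;30 0 0 -0.03 -0.64;30 0 0 -0.04 -0.8;30 0 0 -0.05 -0.96;30 0 0 -0.06 -1.12;30 0 0 -0.06 -1.28;30 0 0 -0.07 -1.44;30 0 0 -0.08 -1.6",
)

```text
t: 13.22
eef_pos: [0.6335, -0.0622, 0.1079]
orientation: [-0.001, 0.656, 0.755, 0.0]
force: [-1.3, 4.1, 5.6]
finger_gap: 0.0356
grip_force: 20.0
```

Request:
step_arm(
  series="30 0 0 0 0;30 0 0 0 0;30 0 0 0 0;30 0 0 0 0",
)

```text
t: 13.72
eef_pos: [0.6335, -0.0622, 0.1079]
orientation: [-0.001, 0.658, 0.753, 0.0]
force: [-0.8, 3.1, 5.3]
finger_gap: 0.0355
grip_force: 20.0
```

```bash
python3 -c "
from h import *
st()
from workcell import eyes
c=eyes.read_camera('wrist');cv2.imwrite('pics/w4.png',c['image'][:,:,::-1]);np.savez('w4.npz',**{k:c[k] for k in('image','mtx','T')})"
```

```text
t 13.72 p [ 0.6335 -0.0622  0.1079] phi 0.135 q [-0.21  0.53  1.55  0.    1.06 -0.34] F [-0.8  3.1  5.3] M [0.57 0.22 0.03] gap 0.0355 grip 20.0
```

View pics/w4.png

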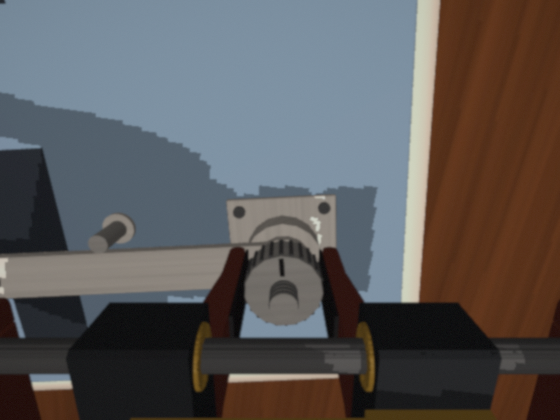

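The engraved line is at the same place in the tool frame (283,272), so the nut turned with the fingers by about 1.6 rad. I'll check the lever against its post at (100,240).

```bash
python3 -c "
from h import *
c=dict(np.load('w4.npz'));im=c['image']
cv2.imwrite('pics/z4.png',cv2.resize(im[200:310,0:150],None,fx=5,fy=5,interpolation=2)[:,:,::-1])
g=im.astype(int)
# bar upper edge at columns
E=[]
for u in list(range(145,215,5)):
    col=cv2.GaussianBlur(im,(5,5),0)[235:270,u,0].astype(int)-cv2.GaussianBlur(im,(5,5),0)[235:270,u,2]
    E.append(plane(c,u,235+np.argmax(np.diff(col)),.096)[:2])
E=np.array(E);v=cv2.fitLine(E.astype(np.float32),2,0,.01,.01).ravel();print('edge yaw',np.arctan(v[1]/v[0]),v)
P=plane(c,98,242,.096);n=np.array([-v[1],v[0]]);print('post',P,'dist to edge',(P[:2]-v[2:])@n)
"
```

```text
edge yaw 0.18285033 [ 0.9833294   0.18183313  0.578855   -0.05999995]
post [ 0.53830821 -0.06394888  0.096     ] dist to edge 0.003489647651538571
```

View pics/z4.png

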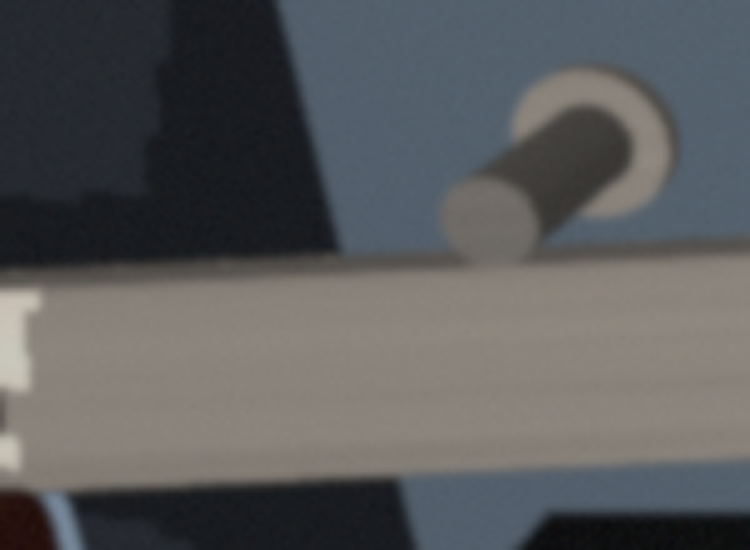

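The post top, at (490,220) in the crop, touches the bar's edge, so the lever is at its stop.

```bash
python3 -c "
from workcell import job_done
print(job_done())"
```

```text
the job is handed in; nothing more can be done
None
```

I handed the job in at about 14 s; no verdict came back. The loose lever is against its post, and its nut was bottomed out and backed off about 1.6 rad (a quarter turn is 1.57). The gripper still holds the nut at 20 N.

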